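# Reset the sack sealer from its push-latch seal box

## Task

Reset the sack sealer: press the steel cover of the blue seal box down with a fingertip and let go so that it pops open, press the green button inside all the way in, then push the cover shut and press it down until it latches again and stays shut by itself. It is all touching and pressing: do not lift, tip or shove the box about, and leave the cup, the torch, the key fob and the divider stand where they are.

Things in the scene. Friction and masses are not known exactly. Their poses are not given: they have to be found in the camera images.
- seal_box: Blue steel box, 2.6 kg, on rubber feet: 170 mm (x) by 200 mm (y), rim 80 mm above its underside, walls 3 mm. Origin: centre of the underside; z up, -x is the front. A steel cover, flush with the rim, closes the whole top. Inside: a white plate 30 mm up, the green button in its middle, and at the middle of the front wall a black latch housing 26 mm deep, 71 mm wide, up to 70 mm high.
- cover (a joint): Cover's hinge angle (rad): 0 shut, latched, flush; 1.5 fully open, upright. Push-push latch: pressed from shut to a firm stop 6 mm down at its pad (-0.046 rad, about 3 N) and let go, it is released and a damped spring lifts it open in about 2 s and keeps it open. Swung down again (1 to 4 N at the front), pressed to the same stop and let go, it returns to 0 and stays latched.
- hinge_mid (a point): Middle of the cover's hinge axis, which runs along the box's y at its back: 77 mm behind the box's origin (+x), 76.5 mm above its underside; axes as the box's. The cover swings up about it, front edge (156 mm from the axis) first, its outer face then looking to +x. When shut the outer face lies 3.5 mm above the axis.
- press_pad (a point): Middle of the black ribbed finger pad (22 by 70 mm) on the outer face of the cover, beside its front edge: 138 mm from the hinge axis and 18 mm from the free edge. It moves with the cover; z points out of the outer face, x from the pad towards the hinge.
- reset_button_top (a point): Centre of the top of the green button inside the box (32 mm across, under the cover until that is open): 4 mm in front of the box's origin (-x), 52 mm above the box's underside, 28 mm below the rim. It moves with the button; z up.
- reset_button (a joint): How far the green button is pressed (m): 0 = out, 0.006 = all the way in (about 5 N); springs back out.
- cup: White porcelain cup, 78 mm across, 82 mm tall. Origin: centre of its foot.
- torch: Black pocket torch lying down, 130 mm long along its x, 31 mm across. Origin: under its middle, on the counter.
- key_fob: Brass padlock key on a brass tag, lying flat: 113 mm long along its x (48 mm on the -x side of its origin, 65 mm on the +x side), 28 mm wide, 7 mm high. Origin: underside.
- divider_stand: Slotted birch stand 150 mm (x) by 100 mm (y), 34 mm high, with three upright acrylic dividers reaching 137 mm above the counter. Origin: centre of the underside.
Mind the look-alikes: they are no part of the job. What is shaped like the divider_stand but red is not meant. There is more than one size of the cup; the job needs the larger.

How it is judged:
By the outcome, as a careful person would: the job done as asked, in the order asked, and still so for the second after the job is handed in, with the robot touching nothing.
It also fails if it takes over 53 s, if anything falls off the work surface, if the arm or the gripper's body presses on something with over 40 N, if the wrist force passes 120 N, or if a joint passes its speed limit or range.

## Robot

A 6-joint arm with a two-finger parallel gripper is mounted at the origin on the work surface. World frame = base frame: x ahead of the robot, y to its left, z up, the work surface at z = 0. Lengths are in m, angles in rad, forces in N, time in s.
With the tool pointing down it reaches from about 0.3 to 0.775 m from the base axis. Payload 14.6 kg.
Tool frame: the origin (TCP) lies on the centre line of the jaws, within the pads' length; the fingertips stand 19 mm ahead of it and the grasp point (between the pads) is the TCP; y points along the fingers, x is the direction in which the jaws open and shut, and the axes are right-handed (so a half turn about y gives the same grasp; the last joint's range is limited). The gripper opens to 94 mm and grips with 3 to 60 N. Pads are 16 mm wide; open, the fingers measure 119 mm over their backs; the gripper's body (75 mm by 177 mm) begins 78 mm behind the grasp point.
Start: joints at [-1.348, 0.3, 1.521, -0, 1.321, -0.067], TCP at [0.157, -0.527, 0.224] pointing down, gripper open.
Joint ranges: [-3.03, 3.03], [-0.79, 2.21], [0.23, 2.52], [-1.04, 4.18], [0, 3.07], [-2.55, 2.55]. Speed limits (rad/s): [2.22, 2.22, 2.57, 3.14, 3.14, 3.14].

## Interface

Orientations are given as [roll, pitch, yaw] about the fixed x, y, z axes, in that order (R = Rz(yaw) Ry(pitch) Rx(roll)).
In Python, from station import get_obs, cams, workorder gives the robot as it stands.
- The arm moves only by the shell command python3 -m handwheel 'ROWS' [FORCE]. ROWS is JSON, a list of rows, each an object of numbers: "fingers": the opening, from -1 (shut) to 1 (fully open); "x", "y", "z": the shift along the tool's x, y, z in m; "spin": the turn about the tool's y in degrees. In form: [{"fingers": .., "x": .., "y": .., "z": .., "spin": ..}, ...]. A call has exactly 10 rows; each row is the pose to reach, as a shift and turn from the pose commanded when the call began, along the tool's axes at that moment; what a row does not reach only later rows make up. A row lasts 1/10 s, in which the tool goes at most 50 mm and 8.59 degrees, less where a joint would pass 70% of its speed; a pose out of reach is approached as far as the arm can. A call with a gripper value outside its range is refused whole. The fingers move at their own pace and stop on an object; FORCE is the grip in N (left out, the last holds). Time passes only in rows, so rows that repeat a pose let the fingers close, or fill a call up. It gives the time, the measured TCP pose, the force and the opening at its end, in the units of the state.
- get_obs(): the state, without advancing time (a new reading comes with each control period).
- cams.camera(name): name is "scene" or "top"; returns (picture, depth): 384x512x3 uint8, red, green, blue; 384x512 float32, m along the optical axis (not along the pixel's ray), 0 where there is no reading.
- cams.get_calibration(name): a dict with "fx", "fy", "cx", "cy" (pixels), "view" (4x4, takes a point from world to camera coordinates). Camera axes: x right, y down, z forward; pixel columns grow to the right and rows downward; lengths in m; the calibration is good to about 2 mm. A picture is of the moment at which its call begins. get_calibration takes no time and is no camera call.
- workorder.hand_in(): hands the job in, once; it reports no verdict.
The state is a dict: "time_s": time; "qpos": joint angles; "joint_vel": joint speeds; "tau": joint torques, N m; "ee_pos": TCP position; "eef_rot": TCP orientation; "force": force on the tool from outside, world axes, zero at the start; "moment": the same for the moment, N m; "grip_width": finger opening in m.
Only numpy, scipy, OpenCV 4.12 (cv2) and the standard library are available. Lean on these libraries where they do the work, as an engineer would, in place of code of your own. Each camera call takes 0.05 s, during which the arm holds its last target. There are 200 camera calls.

## Working session

There is one attempt and no reset: what is moved stays moved. The work goes in short steps, Python scripts to look and compute and a shell command to move; the robot and the scene stay as the last step left them, time stands still between calls to the robot, and variables do not carry over. Pictures are saved under pics/ and viewed, about 8 in all and at most 12, crops included, and the job is handed in when it is done.

```bash
mkdir -p pics; ls
cat > h.py <<'E'
import numpy as np, cv2
from scipy.spatial.transform import Rotation as R
from station import get_obs, cams, workorder
def snap(n,f):
    p,d=cams.camera(n); cv2.imwrite(f'pics/{f}.png',cv2.cvtColor(p,cv2.COLOR_RGB2BGR)); np.save(f'pics/{f}.npy',d); return p,d
def world(n,u,v,z):
    c=cams.get_calibration(n); p=np.array([(u-c['cx'])/c['fx']*z,(v-c['cy'])/c['fy']*z,z,1]); return (np.linalg.inv(c['view'])@p)[:3]
def pix(n,P):
    c=cams.get_calibration(n); q=c['view']@np.append(P,1); return q[0]/q[2]*c['fx']+c['cx'],q[1]/q[2]*c['fy']+c['cy']
def tool(): 
    o=get_obs(); return np.array(o['ee_pos']),R.from_euler('xyz',o['eef_rot'])
E
python3 - <<'E'
from h import *
a,_=snap('scene','s1');b,_=snap('top','t1')
o=get_obs();print(o); print(R.from_euler('xyz',o['eef_rot']).as_matrix().round(3))
for n in('scene','top'):print(cams.get_calibration(n)['view'].round(3))
E
```

```text
pics
{'time_s': 0.1, 'qpos': array([-1.34757282e+00,  3.00390088e-01,  1.52153087e+00, -1.89428391e-06,
        1.32070175e+00, -6.66274219e-02]), 'joint_vel': array([-8.80958996e-04, -1.57341234e-03, -1.71573872e-03, -8.20533247e-05,
       -4.32201641e-04,  2.55093342e-05]), 'tau': array([ 7.21216711e-04, -5.32640469e+01, -3.53282046e+01,  7.09713064e-02,
        2.35217315e-02, -7.14627504e-05]), 'ee_pos': array([ 0.15712826, -0.52684616,  0.223952  ]), 'eef_rot': array([-1.57072958e+00,  1.02788922e-03, -1.28094489e+00]), 'force': array([ 0.44423447, -0.08422607,  0.09553834]), 'moment': array([ 0.050552  , -0.02093844, -0.01485355]), 'grip_width': 0.09370275691210742}
[[ 0.286 -0.     0.958]
 [-0.958  0.001  0.286]
 [-0.001 -1.     0.   ]]
[[ 6.460e-01  7.630e-01 -1.000e-03 -4.410e-01]
 [ 6.580e-01 -5.580e-01 -5.060e-01 -3.110e-01]
 [-3.870e-01  3.260e-01 -8.620e-01  1.444e+00]
 [ 0.000e+00  0.000e+00  0.000e+00  1.000e+00]]
[[-0.019 -1.    -0.016  0.082]
 [-0.989  0.021 -0.148  0.596]
 [ 0.149  0.013 -0.989  0.973]
 [ 0.     0.     0.     1.   ]]
```

View pics/s1.png

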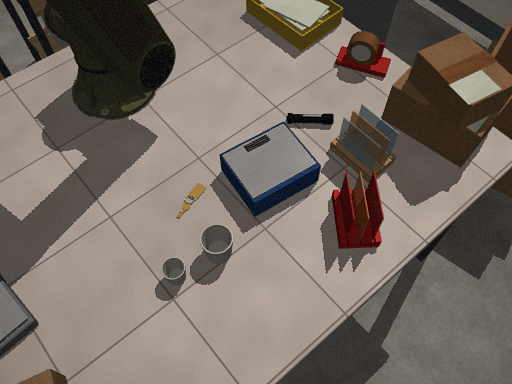

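View pics/t1.png

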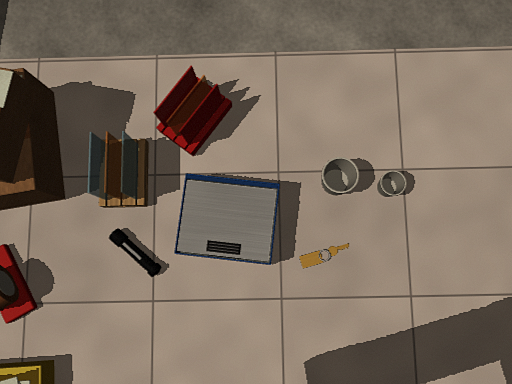

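The box sits around top pixel (228,218) with its pad at (223,247), so its front faces the robot. The torch is left at (135,252), the fob right at (325,256), the larger cup at (340,176) and the birch stand at (122,170).

Run:
```python
from h import *
d=np.load('pics/t1.npy'); im=cv2.imread('pics/t1.png')
P=np.array([[world('top',u,v,d[v,u]) for u in range(160,300)] for v in range(160,275)])
m=(abs(P[...,2]-.08)<.008)
m=cv2.morphologyEx(m.astype(np.uint8),cv2.MORPH_OPEN,np.ones((3,3)))
n,l,s,c=cv2.connectedComponentsWithStats(m); k=1+s[1:,4].argmax()
Q=P[l==k]; print('z',np.median(Q[:,2]),len(Q))
r=cv2.minAreaRect((Q[:,:2]*1000).astype(np.float32)); print(r, cv2.boxPoints(r))
g=im[160:275,160:300].max(2); pm=(g<70)&(l==k); pm[:70]=0
pm=cv2.morphologyEx(pm.astype(np.uint8),cv2.MORPH_OPEN,np.ones((3,3)))
q=P[pm>0]; r2=cv2.minAreaRect((q[:,:2]*1000).astype(np.float32)); print('pad',r2,q.mean(0))
```

```text
Traceback (most recent call last):
  File "h.py", line 7, in world
    c=cams.get_calibration(n); p=np.array([(u-c['cx'])/c['fx']*z,(v-c['cy'])/c['fy']*z,z,1]); return (np.linalg.inv(c['view'])@p)[:3]
ValueError: time passes only in moves, steps and waits
```

```bash
sed -i 's/cams.get_calibration(n)/cal(n)/' h.py; sed -i '3a from functools import lru_cache\n@lru_cache\ndef cal(n): return cams.get_calibration(n)' h.py
python3 - <<'E'
from h import *
d=np.load('pics/t1.npy'); im=cv2.imread('pics/t1.png')
P=np.array([[world('top',u,v,d[v,u]) for u in range(160,300)] for v in range(160,275)])
m=(abs(P[...,2]-.08)<.008)
m=cv2.morphologyEx(m.astype(np.uint8),cv2.MORPH_OPEN,np.ones((3,3)))
n,l,s,c=cv2.connectedComponentsWithStats(m); k=1+s[1:,4].argmax()
Q=P[l==k]; print('z',np.median(Q[:,2]),len(Q))
r=cv2.minAreaRect((Q[:,:2]*1000).astype(np.float32)); print(r, cv2.boxPoints(r))
g=im[160:275,160:300].max(2); pm=(g<70)&(l==k); pm[:70]=0
pm=cv2.morphologyEx(pm.astype(np.uint8),cv2.MORPH_OPEN,np.ones((3,3)))
q=P[pm>0]; r2=cv2.minAreaRect((q[:,:2]*1000).astype(np.float32)); print('pad',r2,q.mean(0))
E
```

```text
z 0.08129054969545213 7291
((547.5092163085938, 147.0403594970703), (199.5724639892578, 164.1747283935547), 82.41345977783203) [[452.96625   58.965065]
 [615.7039    37.29014 ]
 [642.0522   235.11566 ]
 [479.3145   256.7906  ]]
pad ((484.0362243652344, 155.02362060546875), (69.69566345214844, 21.890878677368164), 82.58583068847656) [0.48407644 0.15423741 0.08244014]
```

```bash
cat >> h.py <<'E'
O=np.array([.545,.147,0]); B=R.from_euler('z',-7.6,degrees=True)
def box(x,y,z): return O+B.apply([x,y,z])
def go(p):  # tool shift that puts the fingertips at world p, and spin to align
    t,r=tool(); p=np.array(p)+[0,0,.019]; s=r.inv().apply(p-t); w=r.as_matrix()[:,0]; a=np.degrees(np.arctan2(w[1],w[0]))
    o=get_obs(); print('shift',s.round(4),'spin',round(a+97.6,1),'tip in box',B.inv().apply(t-O-[0,0,0.019]).round(4),'F',o['force'].round(1),'t',o['time_s'],'w',round(o['grip_width'],3))
E
python3 -m handwheel '[{"fingers":-1,"x":-0.56,"y":0,"z":0.51,"spin":24},{"fingers":-1,"x":-0.56,"y":0,"z":0.51,"spin":24},{"fingers":-1,"x":-0.56,"y":0,"z":0.51,"spin":24},{"fingers":-1,"x":-0.56,"y":0,"z":0.51,"spin":24},{"fingers":-1,"x":-0.56,"y":0,"z":0.51,"spin":24},{"fingers":-1,"x":-0.56,"y":0,"z":0.51,"spin":24},{"fingers":-1,"x":-0.56,"y":0,"z":0.51,"spin":24},{"fingers":-1,"x":-0.56,"y":0,"z":0.51,"spin":24},{"fingers":-1,"x":-0.56,"y":0,"z":0.51,"spin":24},{"fingers":-1,"x":-0.56,"y":0,"z":0.51,"spin":24}]'
python3 -c "
from h import *
go(box(-.061,0,.1))"
```

```text
time_s: 1.1
ee_pos: [0.3744, -0.0745, 0.2246]
eef_rot: [-1.57, -0.0, -1.7]
force: [1.0, -0.4, -0.6]
grip_width: 0.0172
shift [-0.2419  0.1056  0.0795] spin 0.2 tip in box [-0.1398 -0.2422  0.2056] F [ 1.  -0.4 -0.6] t 1.1 w 0.017
```

```bash
python3 -m handwheel '[{"fingers":-1,"x":-0.05,"y":0,"z":0.016,"spin":0},{"fingers":-1,"x":-0.1,"y":0,"z":0.032,"spin":0},{"fingers":-1,"x":-0.145,"y":0.02,"z":0.048,"spin":0},{"fingers":-1,"x":-0.19,"y":0.04,"z":0.063,"spin":0},{"fingers":-1,"x":-0.22,"y":0.07,"z":0.07,"spin":0},{"fingers":-1,"x":-0.242,"y":0.1,"z":0.08,"spin":0},{"fingers":-1,"x":-0.242,"y":0.1,"z":0.08,"spin":0},{"fingers":-1,"x":-0.242,"y":0.1,"z":0.08,"spin":0},{"fingers":-1,"x":-0.242,"y":0.1,"z":0.08,"spin":0},{"fingers":-1,"x":-0.242,"y":0.1,"z":0.08,"spin":0}]'
python3 -c "
from h import *
go(box(-.061,0,.08))
snap('scene','s2')"
```

```text
time_s: 2.1
ee_pos: [0.485, 0.1524, 0.1258]
eef_rot: [-1.569, 0.001, -1.701]
force: [0.5, -0.5, 0.3]
grip_width: 0.0004
shift [-0.0025  0.0268 -0.0008] spin 0.1 tip in box [-0.0602 -0.0026  0.1068] F [ 0.5 -0.5  0.3] t 2.1 w 0.0
```

View pics/s2.png

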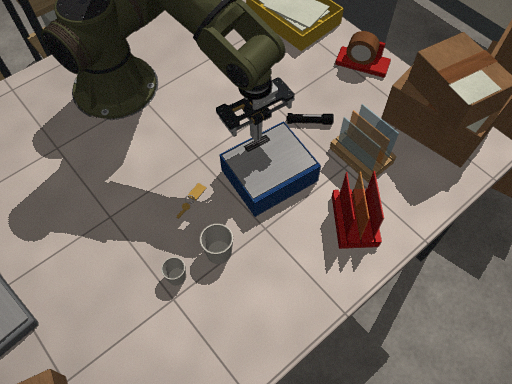

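The closed fingers stand just above the pad at (257,143). Pressing now.

```bash
python3 -m handwheel '[{"fingers":-1,"x":-0.002,"y":0.012,"z":-0.001,"spin":0},{"fingers":-1,"x":-0.002,"y":0.022,"z":-0.001,"spin":0},{"fingers":-1,"x":-0.002,"y":0.025,"z":-0.001,"spin":0},{"fingers":-1,"x":-0.002,"y":0.027,"z":-0.001,"spin":0},{"fingers":-1,"x":-0.002,"y":0.029,"z":-0.001,"spin":0},{"fingers":-1,"x":-0.002,"y":0.031,"z":-0.001,"spin":0},{"fingers":-1,"x":-0.002,"y":0.032,"z":-0.001,"spin":0},{"fingers":-1,"x":-0.002,"y":0.032,"z":-0.001,"spin":0},{"fingers":-1,"x":-0.002,"y":0.032,"z":-0.001,"spin":0},{"fingers":-1,"x":-0.002,"y":0.032,"z":-0.001,"spin":0}]'
python3 -c "
from h import *
go(box(-.061,0,.074))"
```

```text
time_s: 3.15
ee_pos: [0.4839, 0.1552, 0.0926]
eef_rot: [-1.571, 0.0, -1.7]
force: [-3.0, -0.9, 5.5]
grip_width: 0.0004
shift [ 0.     -0.0004  0.0006] spin 0.2 tip in box [-0.0616  0.      0.0736] F [-3.  -0.9  5.5] t 3.15 w 0.0
```

```bash
python3 -m handwheel '[{"fingers":-1,"x":0,"y":0.001,"z":0,"spin":0},{"fingers":-1,"x":0,"y":0.002,"z":0,"spin":0},{"fingers":-1,"x":0,"y":0.002,"z":0,"spin":0},{"fingers":-1,"x":0,"y":-0.045,"z":-0.015,"spin":0},{"fingers":-1,"x":0,"y":-0.075,"z":-0.05,"spin":0},{"fingers":-1,"x":0,"y":-0.1,"z":-0.09,"spin":0},{"fingers":-1,"x":0,"y":-0.1,"z":-0.1,"spin":0},{"fingers":-1,"x":0,"y":-0.1,"z":-0.1,"spin":0},{"fingers":-1,"x":0,"y":-0.1,"z":-0.1,"spin":0},{"fingers":-1,"x":0,"y":-0.1,"z":-0.1,"spin":0}]'
python3 -m handwheel '[{"fingers":-1,"x":0,"y":0,"z":0,"spin":0},{"fingers":-1,"x":0,"y":0,"z":0,"spin":0},{"fingers":-1,"x":0,"y":0,"z":0,"spin":0},{"fingers":-1,"x":0,"y":0,"z":0,"spin":0},{"fingers":-1,"x":0,"y":0,"z":0,"spin":0},{"fingers":-1,"x":0,"y":0,"z":0,"spin":0},{"fingers":-1,"x":0,"y":0,"z":0,"spin":0},{"fingers":-1,"x":0,"y":0,"z":0,"spin":0},{"fingers":-1,"x":0,"y":0,"z":0,"spin":0},{"fingers":-1,"x":0,"y":0,"z":0,"spin":0}]'
python3 -c "
from h import *
go(box(-.004,0,.1))
snap('scene','s3')"
```

```text
time_s: 4.15
ee_pos: [0.3853, 0.1678, 0.1914]
eef_rot: [-1.572, -0.001, -1.7]
force: [0.1, -0.2, -0.9]
grip_width: 0.0005
time_s: 5.15
ee_pos: [0.3847, 0.168, 0.1925]
eef_rot: [-1.571, 0.0, -1.7]
force: [-0.4, -0.9, 0.3]
grip_width: 0.0003
shift [0.0002 0.0735 0.1576] spin 0.2 tip in box [-0.1616 -0.0003  0.1735] F [-0.4 -0.9  0.3] t 5.15 w 0.0
```

View pics/s3.png

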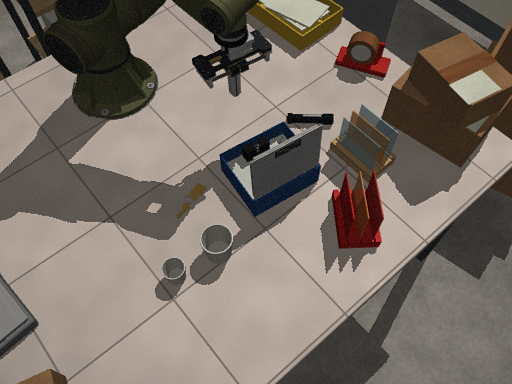

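The cover stands open (outer face at (287,160)), and the arm is clear. I'll locate the green button from the top camera by colour.

Run:
```python
from h import *
p,d=snap('top','t2'); h=cv2.cvtColor(p,cv2.COLOR_RGB2HSV)
m=(h[...,0]>40)&(h[...,0]<85)&(h[...,1]>90)&(h[...,2]>40); m[:170]=0;m[275:]=0;m[:,:165]=0;m[:,300:]=0
v,u=np.nonzero(m); print(len(u),u.mean(),v.mean(),u.min(),u.max(),v.min(),v.max())
q=np.array([world('top',a,b,d[b,a]) for a,b in zip(u,v)]); q=q[abs(q[:,2]-.052)<.006]; w=B.inv().apply(q-O); print(len(w),w.min(0),w.max(0),w.mean(0))
```

```text
176 228.05113636363637 221.0909090909091 221 235 214 228
171 [-0.01957004 -0.01541451  0.04756695] [0.01080767 0.01530166 0.05656359] [-0.00483585 -0.0004241   0.05264303]
```

Button found at box (-4.8, -0.4, 52.6) mm, which agrees with the model. Moving over it and part-way down.

```bash
python3 -m handwheel '[{"fingers":-1,"x":0,"y":0,"z":0.04,"spin":0},{"fingers":-1,"x":0,"y":0,"z":0.08,"spin":0},{"fingers":-1,"x":0,"y":0,"z":0.12,"spin":0},{"fingers":-1,"x":0,"y":0,"z":0.157,"spin":0},{"fingers":-1,"x":0,"y":0.03,"z":0.157,"spin":0},{"fingers":-1,"x":0,"y":0.06,"z":0.157,"spin":0},{"fingers":-1,"x":0,"y":0.09,"z":0.157,"spin":0},{"fingers":-1,"x":0,"y":0.11,"z":0.157,"spin":0},{"fingers":-1,"x":0,"y":0.11,"z":0.157,"spin":0},{"fingers":-1,"x":0,"y":0.11,"z":0.157,"spin":0}]'
python3 -c "
from h import *
go(box(-.0045,0,.046))
snap('scene','s4')"
```

```text
time_s: 6.25
ee_pos: [0.5407, 0.1479, 0.083]
eef_rot: [-1.571, 0.0, -1.7]
force: [0.0, -0.5, 0.3]
grip_width: 0.0004
shift [ 0.0003  0.018  -0.0001] spin 0.2 tip in box [-0.0044  0.0003  0.064 ] F [ 0.  -0.5  0.3] t 6.25 w 0.0
```

View pics/s4.png

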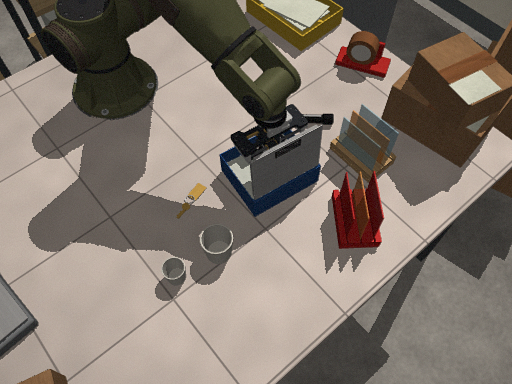

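The gripper is inside, with the cover upright behind it and no contact force. Pressing the button.

```bash
python3 -m handwheel '[{"fingers":-1,"x":0,"y":0.008,"z":0,"spin":0},{"fingers":-1,"x":0,"y":0.011,"z":0,"spin":0},{"fingers":-1,"x":0,"y":0.013,"z":0,"spin":0},{"fingers":-1,"x":0,"y":0.015,"z":0,"spin":0},{"fingers":-1,"x":0,"y":0.017,"z":0,"spin":0},{"fingers":-1,"x":0,"y":0.018,"z":0,"spin":0},{"fingers":-1,"x":0,"y":0.019,"z":0,"spin":0},{"fingers":-1,"x":0,"y":0.0195,"z":0,"spin":0},{"fingers":-1,"x":0,"y":0.0195,"z":0,"spin":0},{"fingers":-1,"x":0,"y":0.0195,"z":0,"spin":0}]'
python3 -c "
from h import *
go(box(-.0045,0,.046))"
```

```text
time_s: 7.3
ee_pos: [0.5407, 0.1479, 0.0648]
eef_rot: [-1.57, 0.0, -1.7]
force: [-10.0, -1.7, 23.8]
grip_width: 0.0007
shift [ 0.0004 -0.0002 -0.0001] spin 0.2 tip in box [-0.0044  0.0004  0.0458] F [-10.   -1.7  23.8] t 7.3 w 0.001
```

```bash
python3 -m handwheel '[{"fingers":-1,"x":0,"y":-0.02,"z":0,"spin":0},{"fingers":-1,"x":0,"y":-0.06,"z":0,"spin":0},{"fingers":-1,"x":0,"y":-0.1,"z":0,"spin":0},{"fingers":-1,"x":0,"y":-0.14,"z":0,"spin":0},{"fingers":-1,"x":0,"y":-0.18,"z":0,"spin":0},{"fingers":-1,"x":0,"y":-0.22,"z":0,"spin":0},{"fingers":-1,"x":0,"y":-0.235,"z":0,"spin":0},{"fingers":-1,"x":0,"y":-0.235,"z":0,"spin":0},{"fingers":-1,"x":0,"y":-0.235,"z":0,"spin":0},{"fingers":-1,"x":0,"y":-0.235,"z":0,"spin":0}]'
python3 -c "
from h import *
go(box(.14,0,.28))
p,d=snap('scene','s5')
for z in (.18,.21):
  for x in (.06,.07,.08): pass
"
```

```text
time_s: 8.3
ee_pos: [0.5401, 0.1478, 0.2962]
eef_rot: [-1.573, -0.001, -1.7]
force: [-0.1, 0.6, 0.2]
grip_width: 0.0002
shift [ 0.0006 -0.0032  0.145 ] spin 0.2 tip in box [-5.000e-03  1.000e-04  2.772e-01] F [-0.1  0.6  0.2] t 8.3 w 0.0
```

```bash
python3 -m handwheel '[{"fingers":-1,"x":0,"y":0,"z":0.04,"spin":0},{"fingers":-1,"x":0,"y":0,"z":0.08,"spin":0},{"fingers":-1,"x":0,"y":0,"z":0.12,"spin":0},{"fingers":-1,"x":0,"y":0,"z":0.145,"spin":0},{"fingers":-1,"x":0,"y":0,"z":0.145,"spin":0},{"fingers":-1,"x":0,"y":0,"z":0.145,"spin":0},{"fingers":-1,"x":0,"y":0.03,"z":0.145,"spin":0},{"fingers":-1,"x":0,"y":0.06,"z":0.145,"spin":0},{"fingers":-1,"x":0,"y":0.075,"z":0.145,"spin":0},{"fingers":-1,"x":0,"y":0.075,"z":0.145,"spin":0}]'
python3 -c "
from h import *
go(box(.11,0,.2))
p,d=snap('scene','s6')"
```

```text
time_s: 9.35
ee_pos: [0.6831, 0.1294, 0.2213]
eef_rot: [-1.574, -0.001, -1.699]
force: [0.1, -0.1, 1.0]
grip_width: 0.0006
shift [ 0.0007  0.0024 -0.0292] spin 0.2 tip in box [0.1392 0.0008 0.2023] F [ 0.1 -0.1  1. ] t 9.35 w 0.001
```

View pics/s6.png

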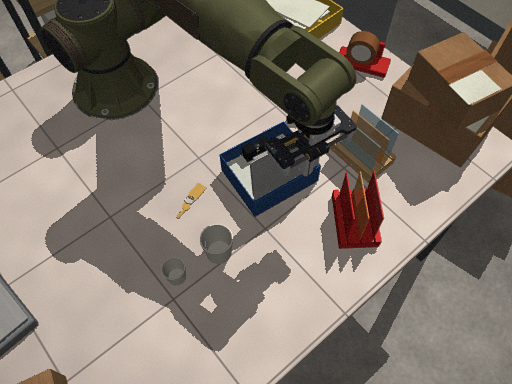

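The fingers are behind the upright cover, with the gripper above the dividers and clear of them. Computing the closing arc.

Run:
```python
import numpy as np
c=np.array([.1392,.2023])
for t in np.r_[1.55,np.arange(1.5,-.01,-.08)]:
    r=.140; p=np.array([.077-r*np.cos(t)+.0035*np.sin(t)+.008, .0765+r*np.sin(t)+.0035*np.cos(t)])
    print(round(t,2),'z %.4f y %.4f'%(p[0]-c[0],c[1]-p[1]))
```

```text
1.55 z -0.0536 y -0.0142
1.5 z -0.0606 y -0.0141
1.42 z -0.0718 y -0.0131
1.34 z -0.0828 y -0.0113
1.26 z -0.0937 y -0.0086
1.18 z -0.1043 y -0.0050
1.1 z -0.1146 y -0.0006
1.02 z -0.1245 y 0.0047
0.94 z -0.1339 y 0.0107
0.86 z -0.1429 y 0.0174
0.78 z -0.1513 y 0.0249
0.7 z -0.1590 y 0.0329
0.62 z -0.1661 y 0.0416
0.54 z -0.1725 y 0.0508
0.46 z -0.1781 y 0.0605
0.38 z -0.1829 y 0.0706
0.3 z -0.1869 y 0.0811
0.22 z -0.1901 y 0.0918
0.14 z -0.1923 y 0.1028
0.06 z -0.1937 y 0.1139
```

```bash
python3 -m handwheel '[{"fingers":-1,"x":0,"y":-0.01,"z":-0.025,"spin":0},{"fingers":-1,"x":0,"y":-0.014,"z":-0.045,"spin":0},{"fingers":-1,"x":0,"y":-0.014,"z":-0.055,"spin":0},{"fingers":-1,"x":0,"y":-0.014,"z":-0.061,"spin":0},{"fingers":-1,"x":0,"y":-0.013,"z":-0.072,"spin":0},{"fingers":-1,"x":0,"y":-0.011,"z":-0.083,"spin":0},{"fingers":-1,"x":0,"y":-0.0085,"z":-0.094,"spin":0},{"fingers":-1,"x":0,"y":-0.005,"z":-0.104,"spin":0},{"fingers":-1,"x":0,"y":-0.0005,"z":-0.1145,"spin":0},{"fingers":-1,"x":0,"y":0.0045,"z":-0.1245,"spin":0}]'
python3 -c "
from h import *
go(box(.0145,0,.1976))
p,d=snap('scene','s7')"
```

```text
time_s: 10.4
ee_pos: [0.5611, 0.1454, 0.2199]
eef_rot: [-1.568, 0.001, -1.7]
force: [1.1, 0.7, 0.9]
grip_width: 0.0005
shift [ 0.0005  0.0033 -0.0016] spin 0.2 tip in box [0.0161 0.0005 0.2009] F [1.1 0.7 0.9] t 10.4 w 0.001
```

View pics/s7.png

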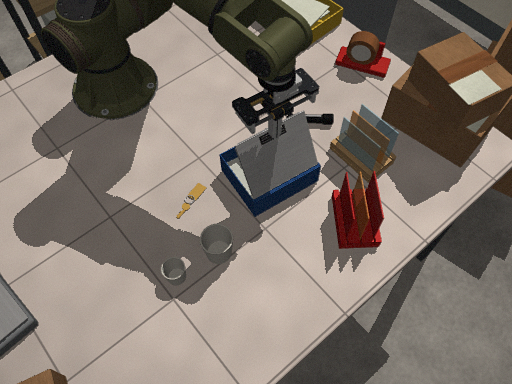

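The cover is tilted to about 1.0 rad, with the fingertip on its pad near (275,132). I'll continue the arc.

```bash
python3 -m handwheel '[{"fingers":-1,"x":0,"y":0.006,"z":-0.0095,"spin":0},{"fingers":-1,"x":0,"y":0.013,"z":-0.0185,"spin":0},{"fingers":-1,"x":0,"y":0.020,"z":-0.027,"spin":0},{"fingers":-1,"x":0,"y":0.028,"z":-0.0345,"spin":0},{"fingers":-1,"x":0,"y":0.037,"z":-0.0415,"spin":0},{"fingers":-1,"x":0,"y":0.046,"z":-0.048,"spin":0},{"fingers":-1,"x":0,"y":0.056,"z":-0.0535,"spin":0},{"fingers":-1,"x":0,"y":0.066,"z":-0.0585,"spin":0},{"fingers":-1,"x":0,"y":0.0765,"z":-0.0625,"spin":0},{"fingers":-1,"x":0,"y":0.087,"z":-0.0655,"spin":0}]'
python3 -c "
from h import *
go(box(-.056,0,.074))"
```

```text
time_s: 11.45
ee_pos: [0.4954, 0.1537, 0.1305]
eef_rot: [-1.571, -0.0, -1.7]
force: [-0.2, 0.4, 3.5]
grip_width: 0.0009
shift [ 0.0001  0.0375 -0.0059] spin 0.2 tip in box [-5.010e-02  1.000e-04  1.115e-01] F [-0.2  0.4  3.5] t 11.45 w 0.001
```

```bash
python3 -m handwheel '[{"fingers":-1,"x":0,"y":0.009,"z":-0.002,"spin":0},{"fingers":-1,"x":0,"y":0.017,"z":-0.004,"spin":0},{"fingers":-1,"x":0,"y":0.023,"z":-0.005,"spin":0},{"fingers":-1,"x":0,"y":0.027,"z":-0.006,"spin":0},{"fingers":-1,"x":0,"y":0.03,"z":-0.006,"spin":0},{"fingers":-1,"x":0,"y":0.033,"z":-0.006,"spin":0},{"fingers":-1,"x":0,"y":0.035,"z":-0.006,"spin":0},{"fingers":-1,"x":0,"y":0.036,"z":-0.006,"spin":0},{"fingers":-1,"x":0,"y":0.036,"z":-0.006,"spin":0},{"fingers":-1,"x":0,"y":0.036,"z":-0.006,"spin":0}]'
python3 -c "
from h import *
go(box(-.056,0,.074))"
```

```text
time_s: 12.45
ee_pos: [0.4898, 0.1544, 0.0955]
eef_rot: [-1.571, -0.0, -1.7]
force: [-0.5, -1.2, 2.0]
grip_width: 0.0004
shift [ 0.      0.0025 -0.0003] spin 0.2 tip in box [-0.0557  0.      0.0765] F [-0.5 -1.2  2. ] t 12.45 w 0.0
```

```bash
python3 -m handwheel '[{"fingers":-1,"x":0,"y":0.001,"z":-0.001,"spin":0},{"fingers":-1,"x":0,"y":0.002,"z":-0.001,"spin":0},{"fingers":-1,"x":0,"y":0.003,"z":-0.001,"spin":0},{"fingers":-1,"x":0,"y":0.004,"z":-0.001,"spin":0},{"fingers":-1,"x":0,"y":0.0045,"z":-0.001,"spin":0},{"fingers":-1,"x":0,"y":0.005,"z":-0.001,"spin":0},{"fingers":-1,"x":0,"y":0.005,"z":-0.001,"spin":0},{"fingers":-1,"x":0,"y":0.005,"z":-0.001,"spin":0},{"fingers":-1,"x":0,"y":0.005,"z":-0.001,"spin":0},{"fingers":-1,"x":0,"y":0.005,"z":-0.001,"spin":0}]'
python3 -c "
from h import *
go(box(-.056,0,.074))"
```

```text
time_s: 13.45
ee_pos: [0.4893, 0.1546, 0.0918]
eef_rot: [-1.569, 0.0, -1.7]
force: [-4.3, -2.1, 18.7]
grip_width: 0.0007
shift [ 0.0002 -0.0012  0.0002] spin 0.2 tip in box [-0.0562  0.0002  0.0728] F [-4.3 -2.1 18.7] t 13.45 w 0.001
```

At the firm stop (19 N). Letting go and backing away.

```bash
python3 -m handwheel '[{"fingers":-1,"x":0,"y":-0.005,"z":0,"spin":0},{"fingers":-1,"x":0,"y":-0.012,"z":0,"spin":0},{"fingers":-1,"x":0,"y":-0.03,"z":0,"spin":0},{"fingers":-1,"x":0,"y":-0.06,"z":-0.03,"spin":0},{"fingers":-1,"x":0,"y":-0.1,"z":-0.06,"spin":0},{"fingers":-1,"x":0,"y":-0.12,"z":-0.1,"spin":0},{"fingers":-1,"x":0,"y":-0.12,"z":-0.12,"spin":0},{"fingers":-1,"x":0,"y":-0.12,"z":-0.12,"spin":0},{"fingers":-1,"x":0,"y":-0.12,"z":-0.12,"spin":0},{"fingers":-1,"x":0,"y":-0.12,"z":-0.12,"spin":0}]'
python3 -m handwheel '[{"fingers":-1,"x":0,"y":0,"z":0,"spin":0},{"fingers":-1,"x":0,"y":0,"z":0,"spin":0},{"fingers":-1,"x":0,"y":0,"z":0,"spin":0},{"fingers":-1,"x":0,"y":0,"z":0,"spin":0},{"fingers":-1,"x":0,"y":0,"z":0,"spin":0},{"fingers":-1,"x":0,"y":0,"z":0,"spin":0},{"fingers":-1,"x":0,"y":0,"z":0,"spin":0},{"fingers":-1,"x":0,"y":0,"z":0,"spin":0},{"fingers":-1,"x":0,"y":0,"z":0,"spin":0},{"fingers":-1,"x":0,"y":0,"z":0,"spin":0}]'
python3 - <<'E'
from h import *
snap('scene','s8'); p,d=snap('top','t8'); d0=np.load('pics/t1.npy')
print('cover z front/mid/back',[round(world('top',u,v,float(np.median(d[v-2:v+3,u-2:u+3])))[2],4) for u,v in((215,250),(228,218),(230,190))])
print('same before',[round(world('top',u,v,float(np.median(d0[v-2:v+3,u-2:u+3])))[2],4) for u,v in((215,250),(228,218),(230,190))])
cv2.imwrite('pics/c8.png',np.hstack([cv2.imread('pics/s8.png')[90:290,150:400],cv2.imread('pics/t8.png')[90:290,80:400]]))
E
```

```text
time_s: 14.45
ee_pos: [0.3704, 0.1699, 0.21]
eef_rot: [-1.572, -0.0, -1.7]
force: [-0.1, 0.5, 1.0]
grip_width: 0.0005
time_s: 15.45
ee_pos: [0.3698, 0.17, 0.2104]
eef_rot: [-1.571, 0.0, -1.7]
force: [0.1, -0.1, -0.8]
grip_width: 0.0003
cover z front/mid/back [np.float64(0.0825), np.float64(0.0808), np.float64(0.0801)]
same before [np.float64(0.0832), np.float64(0.0814), np.float64(0.0813)]
```

View pics/c8.png

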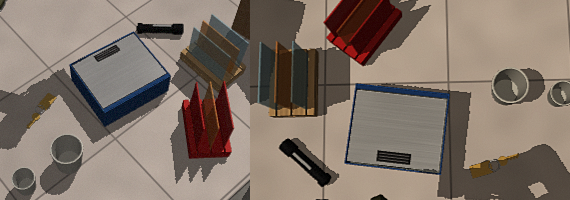

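The cover is flush (pad at (105,52) in the left crop, (393,157) in the right), two seconds after release. The box and the other objects are where they were. Handing in.

```bash
python3 -c "
from h import *
print(workorder.hand_in())"
```

```text
the job is handed in; nothing more can be done
None
```

The sack sealer is reset and the job is handed in; the robot's clock stood at about 15.5 s of the allowed 53 s.

- **Opening:** I pressed the cover at its pad with closed fingertips to the stop, about 6 mm down, and let go. It popped open and stayed upright.
- **Button:** I pressed the green button about 6 mm, until it stopped at 24 N. That is well above the 5 N it needs.
- **Closing:** I swung the cover down from behind, pressed it to the stop at about 19 N, and let go.

**Last checks:** Nearly two seconds after I let go, with the arm clear, the cover was shut. Its measured height matched the start to within about 1 mm. In the last picture the box and the cup, torch, fob and stand looked unmoved, though I judged that by eye and did not re-measure them.

**One oddity:** The wrist sensor showed about 10 N sideways during the button press. It went away when I pulled back, and I did not look into the cause. No check failed.

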